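Bolt the lid of the parts box

ROBOT

A 6-joint arm with a two-finger parallel gripper is mounted at the origin on the work surface. World frame = base frame: x ahead of the robot, y to its left, z up, the work surface at z = 0. Lengths are in m, angles in degrees, forces in N, time in s.
With the tool pointing down it reaches from about 0.25 to 0.725 m from the base axis. Payload 9.7 kg.
Tool frame: the origin (TCP) lies midway between the tips of the shut fingers; the grasp point (between the pads) lies 19 mm behind it; z points along the fingers, y is the line along which they close (so a half turn about z gives the same grasp; the last joint's range is limited). The gripper opens to 85 mm and grips with 20 to 120 N. Pads are 22 mm wide; open, the fingers measure 114 mm over their backs; the gripper's body (76 mm by 85 mm) begins 54 mm behind the grasp point. The pads swing forward as they close: fully open they stand 13 mm farther back than shut.
Start: joints at [71.047, 4.979, 10.078, 95.1, 0, 90], TCP at [0.179, 0.52, 0.231] pointing down, gripper open.
Joint ranges: [-179.16, 179.16], [-48.56, 103.87], [-65.8, 70.77], [-126.05, 130.52], [-82.76, 87.17], [-180, 180]. Speed limits (degrees/s): [127.2, 127.2, 147.25, 180, 180, 180].

INTERFACE

Orientations are given as [roll, pitch, yaw] about the fixed x, y, z axes, in that order (R = Rz(yaw) Ry(pitch) Rx(roll)).
In Python, from workcell import * gives the robot as it stands.
- The arm moves only by the tool servo_tool, never from a script. Its argument "moves" is a list of rows, each a list of 4 numbers: the shift along the world's x, y, z in shares of 100 cm (1.0 is 100 cm), then the turn about the world's z in parts of the range, where 1.0 means 4 rad. A call has 1 to 20 rows; each row is the pose to reach, as a shift and turn from the pose commanded when the call began; what a row does not reach only later rows make up. A row lasts 1/12 s, in which the tool goes at most 41.7 mm and 7.16 degrees, less where a joint would pass 70% of its speed; a pose out of reach is approached as far as the arm can. A call with a gripper value outside its range is refused whole. "claw" is the closure, from 0 (fully open) to 1 (shut), set as the call begins (left out, the last holds). The fingers move at their own pace and stop on an object; "force" is the grip in N (left out, the last holds). Time passes only in rows, so rows that repeat a pose let the fingers close. It gives the time, the measured TCP pose, the force, the opening and the grip force at its end, in the units of the state.
- get_obs(): the state, without advancing time (a new reading comes with each control period).
- camera(name): name is "scene" or "side" or "wrist"; returns the picture (384x512x3 uint8, red, green, blue); there is no depth.
- get_calibration(name): a dict with "fx", "fy", "cx", "cy" (pixels), "rvec" (rotation vector, rad) and "tvec" (3), from world to camera coordinates, as OpenCV has them; the wrist camera has in their place "tool_from_camera" (4x4, takes a point from camera to tool coordinates, whose origin is the TCP and whose axes are the flange's). Camera axes: x right, y down, z forward; pixel columns grow to the right and rows downward; lengths in m; the calibration is good to about 2 mm. A picture is of the moment at which its call begins: read the wrist's pose just before it. get_calibration takes no time and is no camera call.
- job_done(): hands the job in; it is judged then, once.
The state is a dict: "time": time; "q": joint angles; "qd": joint speeds; "joint_efforts": joint torques, N m; "ee_pos": TCP position; "tcp_rot": TCP orientation; "wrist_force": force on the tool from outside, world axes, zero at the start; "torque": the same for the moment, N m; "opening": finger opening in m; "grasp_force": force on a finger pad.
Only numpy, scipy, OpenCV 4.12 (cv2) and the standard library are available. Lean on these libraries where they do the work, as an engineer would, in place of code of your own. Each camera call takes 0.05 s, during which the arm holds its last target. There are 200 camera calls.

TASK

The lid of the grey parts box is shut but not bolted. Using the red knob, slide the barrel bolt across to the left with its handle up into the brass keeper, find by feel where the handle faces the keeper's notch (the bolt's stop lies 5 mm beyond it), then turn the handle down to the front until it sits at the bottom of the notch, and let go. Be gentle, the keeper is only lightly screwed on and must never take more than 30 N, and leave the things on and around the box where they are.

Things in the scene. Friction and masses are not known exactly. Their poses are not given: they have to be found in the camera images.
- box: grey plastic parts box, 200 (x) x 300 (y) x 120 mm high, heavy, fixed. Origin: centre of its underside; x points to its back, y to its left, z up; flat top at z = 120 mm. Dark right part of the top: the shut lid; paler left part: a fixed deck; seam at y = 22 mm. A steel barrel bolt lies along box y, its axis at x = 20, z = 144 mm. All x, y, z below are in this box frame.
- rail_mid (a point): middle of the top of the steel rail in front of the bolt, at x = -4, y = -25, z = 157 mm. The rail spans x = -8 to 0 mm and y = -80 to 30 mm; while the handle's stalk is behind the rail or a cheek of the keeper, the handle can lean forward about 0.8 rad at most.
- keeper: keeper on the deck: dark steel plate 64 x 96 x 2 mm fixed to the box, origin centre of its underside (x = 20, y = 77.5, z = 120 mm), axes as the box. It carries a brass strike (notch and end stop), screwed on through slots: it sits up to 12 mm left or right of nominal, an offset that no measurement shows. Lightly screwed: never load plate or strike with more than 30 N.
- notch_nominal (a point): nominal centre of the strike's notch, at its mouth: x = -4, y = 50, z = 155 mm; the true one is up to 12 mm left or right of it. The notch is 12 mm wide (2 mm clear on each side of the stalk), between two brass cheeks at x = -7.5 to -0.5 mm, top at z = 155.5 mm; its floor is at z = 142.5 mm. A push on the knob reaches cheeks or floor about doubled.
- stop_nominal (a point): nominal centre of the face of the strike's end stop, which meets the bolt's nose: x = 20, y = 101, z = 144 mm; the true one is off by the same amount as the notch. When the nose just touches the stop, the handle's stalk is 5 mm to the left of the notch's middle: draw the bolt back 5 mm to face the notch (or feel for the notch by leaning the handle lightly on the cheeks while sliding).
- bolt (a joint): how far the steel bolt (rod 14 mm across; its nose is 46 mm left of the handle) is slid to the left, in m; the stalk is at y = -30 mm + this value. It starts at 0 to 20 mm; the stalk faces the notch at 68 to 92 mm (80 nominal plus the strike's offset), and its nose meets the stop 5 mm later. Dry friction of about 3 N; stays where it is left.
- handle (a joint): turn of the handle about the bolt's axis, rad: 0 upright, positive leaning towards the front of the box (-x), 1.57 level. It starts between -0.1 and 0.4. Resting on the floor of the notch it reads about 1.45. Dry friction of about 1.5 N at the knob holds it where it is left.
- knob (a point): centre of the red knob at the end of the handle, 50 mm from the bolt's axis: a disc 20 mm across and 16 mm thick, flat faces to box +y and -y, on a square steel stalk 8 x 8 mm. At turn a it is at x = 20 mm - 50 mm sin a, z = 144 mm + 50 mm cos a. Pinched across its flat faces it can turn between the pads.
- white_cap: small open white plastic cap, 36 mm across, 30 mm high, standing on the back left corner of the box top; origin centre of underside
- offcut: wood offcut 45 x 90 x 18 mm lying on the box top behind the bolt; origin centre of underside
- clamp_ring: steel ring 32 mm across, 12 mm high, lying on the front right of the box top; origin centre of underside
- red_cup: open red plastic cup, 80 mm across, 85 mm high, on the table at the left; origin centre of underside
- wood_block: pale wood block 160 x 90 x 25 mm on the table at the right; origin centre of underside
- jar: closed jar 60 mm across, 80 mm high, on the table at the right; origin centre of underside

How it is judged (in metres and radians):
On the way, in this order (a step that is already met when the one before it is completed fails the run):
1. the bolt has been slid across into the keeper (at least 65 mm) with its handle still up (less than 0.9 rad) (value of joint bolt above 0.065 m and value of joint handle below 0.9 rad), for 0.1 s.
2. the handle has been turned down into the notch (beyond 1.3 rad) (value of joint bolt above 0.065 m and value of joint handle above 1.3 rad), for 0.2 s.
At the end, for the whole second after the job is handed in: the bolt is across (slid at least 65 mm), its handle is down in the keeper's notch (turned beyond 1.3 rad), at rest and released (all of step 2 and velocity of joint handle between -0.05 and 0.05 rad/s); the robot touches nothing.
It fails at once if the keeper is loaded with more than 30 N (contact force between keeper and anything else above 30 N).
It fails at once if something on or around the box is moved by more than 25 mm (distance of any of white_cap, offcut, clamp_ring, red_cup, wood_block, jar from where it was at the start of the episode above 0.025 m).
It also fails if it takes over 51 s, if anything falls off the work surface, if the arm or the gripper's body presses on something with over 40 N, if the wrist force passes 120 N, or if a joint passes its speed limit or range.

## Working session

There is one attempt and no reset: what is moved stays moved. The work goes in short steps, Python scripts to look and compute and a tool call to move; the robot and the scene stay as the last step left them, time stands still between calls to the robot, and variables do not carry over. Pictures are saved under pics/ and viewed, at most 10 in all, crops included, and the job is handed in when it is done.

Besides the shell and the picture viewer there is one more tool, called after "Request:" by a JSON object that holds its "op" and its "data". servo_tool: Moves the arm, as the interface text tells. Its arguments: {"type":"object","properties":{"moves":{"type":"array","items":{"type":"array","items":{"type":"number"}}},"claw":{"type":"number"},"force":{"type":"number"}},"required":["moves"]}

```bash
mkdir -p pics; ls; python3 - <<'E'
from workcell import *
import cv2
o=get_obs();print(o)
for n in("scene","side","wrist"):
    cv2.imwrite(f"pics/{n}0.png",camera(n)[:,:,::-1]);print(n,get_calibration(n))
import numpy as np
a=[cv2.imread(f"pics/{n}0.png") for n in("scene","side")]
E
```

```text
pics
{'time': 0.0, 'q': array([7.10479818e+01, 5.01158743e+00, 1.00341692e+01, 9.50989956e+01,
       1.42235111e-03, 8.99994927e+01]), 'qd': array([-0.03095652, -0.01107352, -0.01659696,  0.03777758,  0.06306794,
       -0.01625104]), 'joint_efforts': array([-1.58158393e-03, -5.20386672e+01,  4.64801860e+01,  1.62216002e-02,
        8.32992282e-05, -3.04274600e-06]), 'ee_pos': array([0.17854673, 0.51997323, 0.23057584]), 'tcp_rot': array([-1.79923586e+02, -1.42302639e-03,  1.61048487e+02]), 'wrist_force': array([ 0.15500347, -0.0965494 ,  0.33853141]), 'torque': array([-0.01669794, -0.00384126,  0.00662388]), 'grasp_force': 0.0, 'opening': 0.08539902889832977}
scene {'fx': 390.7207518241688, 'fy': 390.7207518241688, 'cx': 258.4114118755108, 'cy': 194.51912094859864, 'rvec': array([ 1.65534078,  1.85391939, -0.76813949]), 'tvec': array([ 0.05052179, -0.31457472,  1.87300251])}
side {'fx': 414.1484891691601, 'fy': 414.1484891691601, 'cx': 253.00373876365592, 'cy': 196.6287612034806, 'rvec': array([ 2.15706142, -0.06431129,  0.02509602]), 'tvec': array([-0.57254183,  0.13907489,  1.12686976])}
wrist {'fx': 294.3807095014478, 'fy': 294.3807095014478, 'cx': 254.47166856278764, 'cy': 192.4149643589915, 'tool_from_camera': array([[ 2.01637801e-04, -9.48203485e-01, -3.17663519e-01,
         8.18706781e-02],
       [ 9.99999978e-01,  2.11577509e-04,  3.20863125e-06,
        -4.64825422e-04],
       [ 6.41680208e-05, -3.17663512e-01,  9.48203506e-01,
        -1.42208792e-01],
       [ 0.00000000e+00,  0.00000000e+00,  0.00000000e+00,
         1.00000000e+00]])}
```

View pics/scene0.png

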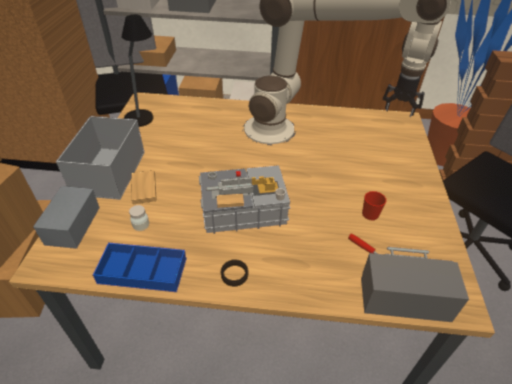

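View pics/side0.png

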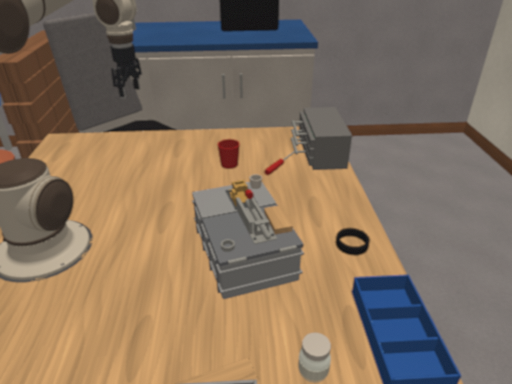

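The scene view shows the box around (245,200) with the red knob at about (238,174). In the side view the box is at (248,235) and the knob at about (249,194). I'll triangulate the knob, then enlarge the box crops.

```bash
cat > h.py <<'E'
import numpy as np, cv2
from workcell import *
from scipy.spatial.transform import Rotation as R
def cam(n,o=None):
    c=get_calibration(n);K=np.array([[c['fx'],0,c['cx']],[0,c['fy'],c['cy']],[0,0,1]])
    if n=='wrist':
        T=np.eye(4);T[:3,:3]=R.from_euler('xyz',o['tcp_rot'],degrees=True).as_matrix();T[:3,3]=o['ee_pos']
        M=np.linalg.inv(T@c['tool_from_camera'])
    else:
        M=np.eye(4);M[:3,:3]=cv2.Rodrigues(c['rvec'])[0];M[:3,3]=c['tvec']
    return K@M[:3]
def tri(Ps,uvs):
    A=np.vstack([[u*P[2]-P[0],v*P[2]-P[1]] for P,(u,v) in zip(Ps,uvs)]).reshape(-1,4)
    x=np.linalg.svd(A)[2][-1];return x[:3]/x[3]
def plane(P,uv,z):
    H=P[:,[0,1,3]].copy();H[:,2]+=P[:,2]*z
    x=np.linalg.solve(H,[uv[0],uv[1],1]);return x[:2]/x[2]
def proj(P,X):
    x=P@np.append(X,1);return x[:2]/x[2]
def red(im,roi=None,amin=4):
    h=cv2.cvtColor(im,cv2.COLOR_BGR2HSV)
    m=(((h[...,0]<6)|(h[...,0]>174))&(h[...,1]>170)&(h[...,2]>70)).astype(np.uint8)
    n,l,s,c=cv2.connectedComponentsWithStats(m)
    return [(s[i],c[i].round(2)) for i in range(1,n) if s[i][4]>=amin]
E
python3 - <<'E'
from h import *
a={n:cv2.imread(f"pics/{n}0.png") for n in("scene","side","wrist")}
for n in a: print(n,[(x[0][4],x[1]) for x in red(a[n])])
b=cv2.resize(a['scene'][155:240,190:300],None,fx=4,fy=4,interpolation=2)
c=cv2.resize(a['side'][170:300,180:310],None,fx=4,fy=4,interpolation=2)
H=max(b.shape[0],c.shape[0]);out=np.zeros((H,b.shape[1]+c.shape[1],3),np.uint8)
out[:b.shape[0],:b.shape[1]]=b;out[:c.shape[0],b.shape[1]:]=c
out=out[:, :];s=min(800/out.shape[1],600/H);print(s)
cv2.imwrite('pics/crop.png',cv2.resize(out,None,fx=s,fy=s))
E
```

```text
scene [(np.int32(13), array([237.85, 173.38])), (np.int32(363), array([373.43, 204.01])), (np.int32(141), array([361.09, 243.02]))]
side [(np.int32(454), array([228.49, 152.73])), (np.int32(98), array([273.56, 166.32])), (np.int32(35), array([248.49, 193.6 ]))]
wrist []
0.8333333333333334
```

View pics/crop.png

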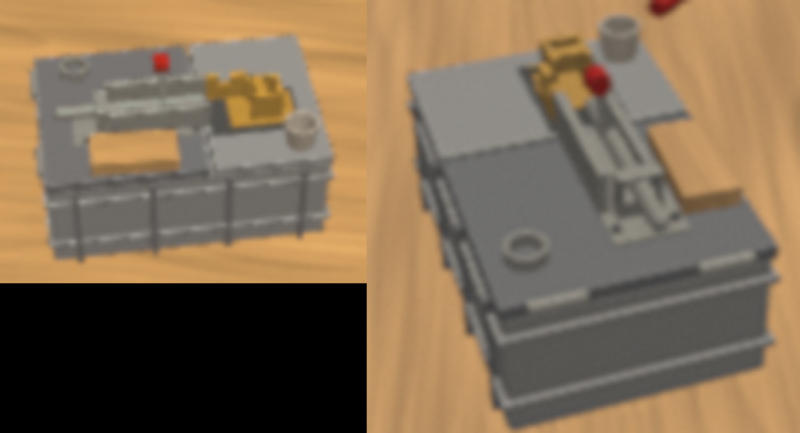

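The crop shows the box roughly square to the world, with its front (rail side) towards the robot and the brass keeper at world +y. I'll cast the top corners onto z = 0.12 and triangulate the knob.

```bash
python3 - <<'E'
from h import *
S,D=cam('scene'),cam('side')
print('knob',k:=tri([S,D],[(237.85,173.38),(248.49,193.6)]),proj(S,k),proj(D,k))
f=10/3
for n,X,Y in(('FR',35,68),('FL',298,38),('BL',328,163),('BR',48,185)): print('scene',n,plane(S,(190+X/f,155+Y/f),.12).round(4))
for n,X,Y in(('FL',411,74),('FR',499,314),('BR',773,250)): print('side',n,plane(D,(180+(X-367)/f,170+Y/f),.12).round(4))
E
```

```text
knob [ 0.56047473 -0.06561484  0.19441675] [237.89573227 173.30427669] [248.56472753 193.68505055]
scene FR [ 0.5048 -0.2143]
scene FL [0.4165 0.0716]
scene BL [0.6127 0.1158]
scene BR [ 0.6786 -0.1637]
side FL [0.4141 0.0653]
side FR [ 0.4894 -0.2254]
side BR [ 0.6761 -0.1736]
```

Careful with the scale: shifts go in shares of 100 cm and turns go in shares of 4 rad. That gives: -58.5 cm / 100 = -0.585, -57 cm / 100 = -0.57, 0.6 rad / 4 = 0.15.

Request:
{"op": "servo_tool", "data": {"moves": [[0.02,-0.03,0.01,0.0075],[0.05,-0.08,0.02,0.025],[0.08,-0.12,0.04,0.0375],[0.11,-0.16,0.05,0.05],[0.13,-0.2,0.05,0.0625],[0.16,-0.24,0.05,0.075],[0.18,-0.28,0.05,0.0875],[0.21,-0.32,0.05,0.1],[0.23,-0.36,0.05,0.1125],[0.26,-0.4,0.05,0.125],[0.28,-0.44,0.05,0.1375],[0.31,-0.48,0.05,0.15],[0.33,-0.51,0.05,0.15],[0.35,-0.54,0.05,0.15],[0.37,-0.57,0.05,0.15],[0.38,-0.585,0.05,0.15],[0.38,-0.585,0.05,0.15],[0.38,-0.585,0.05,0.15]], "claw": 0}}

```text
time: 1.65
ee_pos: [0.5611, -0.0701, 0.2784]
tcp_rot: [-180.0, -0.2, -164.8]
wrist_force: [1.0, 0.3, -0.8]
opening: 0.0853
grasp_force: 0.0
```

```bash
python3 - <<'E'
from h import *
o=get_obs();im=camera('wrist')[:,:,::-1].copy();cv2.imwrite('pics/w1.png',im)
import pickle;pickle.dump(o,open('w1.pkl','wb'))
for k in('time','ee_pos','tcp_rot','wrist_force','q','opening'):print(k,o[k])
print([(x[0],x[1]) for x in red(im)])
P=cam('wrist',o);print(proj(P,[.5605,-.0656,.1944]))
E
```

```text
time 1.65
ee_pos [ 0.56111975 -0.07008074  0.2784305 ]
tcp_rot [-1.79986281e+02 -1.68759525e-01 -1.64830506e+02]
wrist_force [ 0.95264647  0.2544363  -0.80918488]
q [-7.08045625e+00  8.72355626e+00  1.95024361e+01  1.00929879e+02
 -7.65981522e-02 -2.22498700e+01]
opening 0.08525933366631085
[(array([252, 189,  20,  23, 419], dtype=int32), array([261.62, 200.07])), (array([485, 265,  27,  49, 666], dtype=int32), array([500.  , 285.26]))]
[260.3766836  200.69439711]
```

View pics/w1.png

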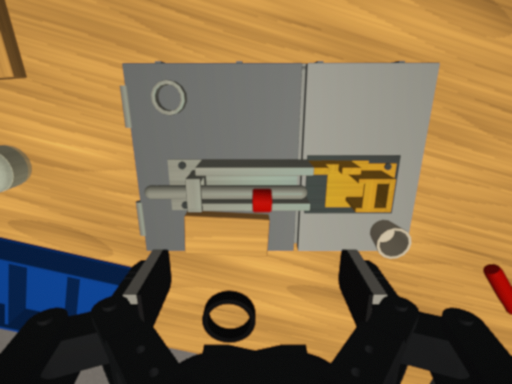

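The wrist picture shows the box with its front at the top. The front corners are at (123,63) and (438,63), the seam runs near x=303, the knob is at (261.6,200), and the clamp ring and white cap are clear of the work.

```bash
python3 - <<'E'
from h import *
import pickle;o=pickle.load(open('w1.pkl','rb'))
P=cam('wrist',o)
q={n:plane(P,uv,.12) for n,uv in dict(FR=(123,63),FL=(438,63),BL=(412,250),BR=(146,250),SF=(304,63),SB=(299,250)).items()}
for n in q:print(n,q[n].round(4))
for a,b in(('FR','FL'),('BR','BL')):
    d=q[b]-q[a];print(np.linalg.norm(d),np.degrees(np.arctan2(-d[0],d[1])))
for a,b in(('FR','BR'),('FL','BL'),('SF','SB')):
    d=q[b]-q[a];print(np.linalg.norm(d),np.degrees(np.arctan2(d[1],d[0])))
c=sum(q[n] for n in('FR','FL','BL','BR'))/4;th=np.radians(15.2)
k=tri([P,cam('scene'),cam('side')],[(261.6,200.1),(237.85,173.38),(248.49,193.6)])
k2=tri([P,P,cam('scene'),cam('side')],[(261.6,200.1)]*2+[(237.85,173.38),(248.49,193.6)])
Rm=np.array([[np.cos(th),np.sin(th)],[-np.sin(th),np.cos(th)]])
print('c',c,'k',k,k2,'box',Rm@(k[:2]-c),'rayknob',plane(P,(261.6,200.1),.1937))
# rail: front rail ends at top z=.157
for uv in((200,163),(312,163),(310,176)):print('rail',Rm@(plane(P,uv,.157)-c))
E
```

```text
FR [ 0.4874 -0.2184]
FL [0.4098 0.0673]
BL [0.5987 0.1278]
BR [ 0.6788 -0.1679]
SF [ 0.4428 -0.0543]
SB [0.6327 0.0022]
0.2960529425176653 15.183423384549924
0.30638296556388295 15.16593843392268
0.19799470694203888 14.783447373328375
0.19828537468269591 17.769834883956225
0.19810013567487494 16.5516884005204
c [ 0.54367728 -0.04778997] k [ 0.56027644 -0.06532038  0.19421951] [ 0.56018309 -0.06517064  0.19412428] box [ 0.01142217 -0.02126926] rayknob [ 0.55997935 -0.06468913]
rail [-0.01151585 -0.07619677]
rail [-0.01147111  0.02619101]
rail [0.00082389 0.025089  ]
```

To row units: -10.2 cm / 100 = -0.102, -10 cm / 100 = -0.1.

Request:
{"op": "servo_tool", "data": {"moves": [[0.001,0,-0.01,0],[0.001,0,-0.025,0],[0.001,0,-0.04,0],[0.001,0,-0.055,0],[0.001,0,-0.07,0],[0.001,0,-0.082,0],[0.001,0,-0.092,0],[0.001,0,-0.1,0],[0.001,0,-0.102,0],[0.001,0,-0.102,0],[0.001,0,-0.102,0]]}}

```text
time: 2.62
ee_pos: [0.5597, -0.0646, 0.1799]
tcp_rot: [-180.0, 0.0, -164.6]
wrist_force: [-0.4, 0.2, -0.3]
opening: 0.0851
grasp_force: 0.0
```

```bash
python3 - <<'E'
from h import *
o=get_obs();im=camera('wrist')[:,:,::-1].copy();cv2.imwrite('pics/w2.png',im)
for k in('time','ee_pos','tcp_rot','wrist_force'):print(k,o[k])
print([(x[0],x[1]) for x in red(im)]);print(proj(cam('wrist',o),[.5601,-.0651,.1941]))
E
```

```text
time 2.6167
ee_pos [ 0.55971765 -0.06462809  0.17987475]
tcp_rot [-1.79984140e+02  4.03734315e-02 -1.64561514e+02]
wrist_force [-0.37497408  0.15725104 -0.32215718]
[(array([ 238,  248,   33,   40, 1216], dtype=int32), array([254.24, 267.14]))]
[254.13661309 267.17116177]
```

View pics/w2.png

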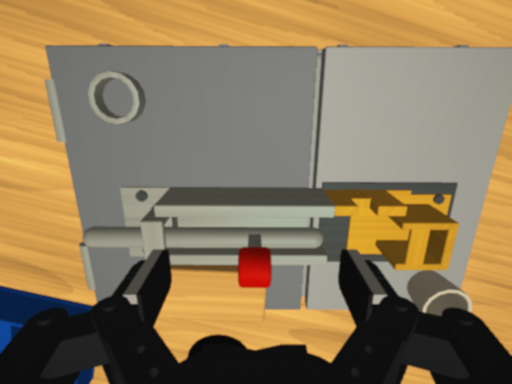

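The knob sits centred between the fingers at (254,267), and its projection agrees with the measurement. Closing now.

Request:
{"op": "servo_tool", "data": {"moves": [[0,0,0,0],[0,0,0,0],[0,0,0,0],[0,0,0,0],[0,0,0,0],[0,0,0,0],[0,0,0,0],[0,0,0,0],[0,0,0,0],[0,0,0,0]], "claw": 1, "force": 20}}

```text
time: 3.5
ee_pos: [0.5596, -0.0648, 0.1794]
tcp_rot: [-180.0, 0.0, -164.6]
wrist_force: [-0.4, 0.6, 1.5]
opening: 0.0154
grasp_force: 25.8
```

To row units: 4.83 cm / 100 = 0.0483, -1.31 cm / 100 = -0.0131.

Request:
{"op": "servo_tool", "data": {"moves": [[-0.0013,0.0048,0,0],[-0.0026,0.0097,0,0],[-0.0039,0.0145,0,0],[-0.0052,0.0193,0,0],[-0.0066,0.0241,0,0],[-0.0079,0.029,0,0],[-0.0092,0.0338,0,0],[-0.0105,0.0386,0,0],[-0.0118,0.0434,0,0],[-0.0131,0.0483,0,0],[-0.0131,0.0483,0,0],[-0.0131,0.0483,0,0],[-0.0131,0.0483,0,0]]}}

```text
time: 4.58
ee_pos: [0.5463, -0.0158, 0.1793]
tcp_rot: [179.9, -0.0, -164.5]
wrist_force: [-1.2, 2.8, 3.5]
opening: 0.015
grasp_force: 26.1
```

```bash
python3 - <<'E'
from h import *
o=get_obs();print(o['ee_pos'],o['wrist_force'],o['torque'])
im=camera('wrist')[:,:,::-1].copy();cv2.imwrite('pics/w3.png',im)
print([(x[0],x[1]) for x in red(im)])
E
```

```text
[ 0.54631298 -0.01579486  0.17933974] [-1.19587553  2.83125944  3.46826623] [ 0.5741606   0.44508209 -0.05500234]
[(array([ 238,  248,   34,   40, 1283], dtype=int32), array([254.65, 268.09])), (array([495, 307,  17,  38, 392], dtype=int32), array([504.89, 320.46]))]
```

View pics/w3.png

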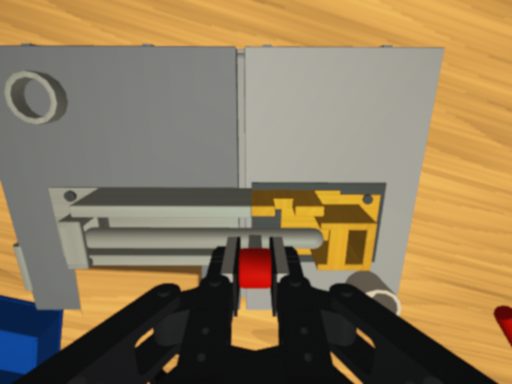

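The bolt followed to a slide of roughly 59 mm, and the nose at (322,238) is entering the brass. I'll go 8 mm further, still short of the earliest stop, then creep.

To row units: 0.77 cm / 100 = 0.0077, 0.58 cm / 100 = 0.0058.

Request:
{"op": "servo_tool", "data": {"moves": [[-0.0005,0.0019,0,0],[-0.001,0.0039,0,0],[-0.0016,0.0058,0,0],[-0.0021,0.0077,0,0],[-0.0021,0.0077,0,0],[-0.0021,0.0077,0,0]]}}

```text
time: 5.13
ee_pos: [0.5444, -0.0087, 0.1793]
tcp_rot: [180.0, 0.0, -164.6]
wrist_force: [-1.0, -2.5, 4.4]
opening: 0.0152
grasp_force: 26.1
```

To row units: 0.1 cm / 100 = 0.001, 0.05 cm / 100 = 0.0005.

Request:
{"op": "servo_tool", "data": {"moves": [[-0.0001,0.0005,0,0],[-0.0003,0.001,0,0],[-0.0003,0.001,0,0]]}}

```text
time: 5.38
ee_pos: [0.5442, -0.0079, 0.1794]
tcp_rot: [-180.0, 0.0, -164.6]
wrist_force: [-0.8, -2.8, 4.4]
opening: 0.0151
grasp_force: 26.2
```

To row units: 0.1 cm / 100 = 0.001, 0.05 cm / 100 = 0.0005.

Request:
{"op": "servo_tool", "data": {"moves": [[-0.0001,0.0005,0,0],[-0.0003,0.001,0,0],[-0.0003,0.001,0,0]]}}

```text
time: 5.63
ee_pos: [0.5439, -0.0068, 0.1793]
tcp_rot: [-180.0, 0.0, -164.6]
wrist_force: [-0.5, -3.6, 4.6]
opening: 0.0154
grasp_force: 26.2
```

To row units: 0.1 cm / 100 = 0.001, 0.05 cm / 100 = 0.0005.

Request:
{"op": "servo_tool", "data": {"moves": [[-0.0001,0.0005,0,0],[-0.0003,0.001,0,0],[-0.0003,0.001,0,0]]}}

```text
time: 5.88
ee_pos: [0.5436, -0.0057, 0.1793]
tcp_rot: [180.0, 0.0, -164.6]
wrist_force: [-1.1, -3.5, 4.6]
opening: 0.0156
grasp_force: 26.3
```

Request:
{"op": "servo_tool", "data": {"moves": [[-0.0001,0.0005,0,0],[-0.0003,0.001,0,0],[-0.0003,0.001,0,0]]}}

```text
time: 6.13
ee_pos: [0.5433, -0.0047, 0.1793]
tcp_rot: [180.0, 0.0, -164.6]
wrist_force: [-1.3, -3.1, 4.8]
opening: 0.0155
grasp_force: 26.3
```

Request:
{"op": "servo_tool", "data": {"moves": [[-0.0001,0.0005,0,0],[-0.0003,0.001,0,0],[-0.0003,0.001,0,0]]}}

```text
time: 6.38
ee_pos: [0.543, -0.0037, 0.1793]
tcp_rot: [180.0, 0.0, -164.6]
wrist_force: [0.2, -2.9, 5.3]
opening: 0.0152
grasp_force: 26.3
```

Request:
{"op": "servo_tool", "data": {"moves": [[-0.0001,0.0005,0,0],[-0.0003,0.001,0,0],[-0.0003,0.001,0,0]]}}

```text
time: 6.63
ee_pos: [0.5427, -0.0027, 0.1793]
tcp_rot: [180.0, 0.0, -164.6]
wrist_force: [0.7, -2.0, 5.2]
opening: 0.0157
grasp_force: 26.2
```

Request:
{"op": "servo_tool", "data": {"moves": [[-0.0001,0.0005,0,0],[-0.0003,0.001,0,0],[-0.0003,0.001,0,0]]}}

```text
time: 6.88
ee_pos: [0.5425, -0.0018, 0.1794]
tcp_rot: [180.0, 0.0, -164.6]
wrist_force: [0.9, -2.7, 5.1]
opening: 0.0156
grasp_force: 26.2
```

To row units: 0.1 cm / 100 = 0.001, 0.05 cm / 100 = 0.0005.

Request:
{"op": "servo_tool", "data": {"moves": [[-0.0001,0.0005,0,0],[-0.0003,0.001,0,0],[-0.0003,0.001,0,0]]}}

```text
time: 7.13
ee_pos: [0.5422, -0.0008, 0.1793]
tcp_rot: [180.0, 0.0, -164.6]
wrist_force: [1.5, -2.2, 5.4]
opening: 0.0152
grasp_force: 26.2
```

Request:
{"op": "servo_tool", "data": {"moves": [[-0.0001,0.0005,0,0],[-0.0003,0.001,0,0],[-0.0003,0.001,0,0]]}}

```text
time: 7.38
ee_pos: [0.5419, 0.0002, 0.1793]
tcp_rot: [-180.0, 0.0, -164.6]
wrist_force: [1.9, -2.0, 5.6]
opening: 0.0154
grasp_force: 26.2
```

To row units: 0.1 cm / 100 = 0.001, 0.05 cm / 100 = 0.0005.

Request:
{"op": "servo_tool", "data": {"moves": [[-0.0001,0.0005,0,0],[-0.0003,0.001,0,0],[-0.0003,0.001,0,0]]}}

```text
time: 7.63
ee_pos: [0.5415, 0.0013, 0.1793]
tcp_rot: [180.0, 0.0, -164.6]
wrist_force: [1.5, -3.0, 5.1]
opening: 0.0158
grasp_force: 26.2
```

To row units: 0.1 cm / 100 = 0.001, 0.05 cm / 100 = 0.0005.

Request:
{"op": "servo_tool", "data": {"moves": [[-0.0001,0.0005,0,0],[-0.0003,0.001,0,0],[-0.0003,0.001,0,0]]}}

```text
time: 7.88
ee_pos: [0.5412, 0.0023, 0.1793]
tcp_rot: [180.0, 0.0, -164.6]
wrist_force: [2.8, -1.7, 4.8]
opening: 0.0153
grasp_force: 26.2
```

To row units: 0.1 cm / 100 = 0.001, 0.05 cm / 100 = 0.0005.

Request:
{"op": "servo_tool", "data": {"moves": [[-0.0001,0.0005,0,0],[-0.0003,0.001,0,0],[-0.0003,0.001,0,0]]}}

```text
time: 8.13
ee_pos: [0.5409, 0.0033, 0.1793]
tcp_rot: [180.0, 0.0, -164.6]
wrist_force: [2.3, -1.6, 5.2]
opening: 0.0155
grasp_force: 26.2
```

To row units: 0.1 cm / 100 = 0.001, 0.05 cm / 100 = 0.0005.

Request:
{"op": "servo_tool", "data": {"moves": [[-0.0001,0.0005,0,0],[-0.0003,0.001,0,0],[-0.0003,0.001,0,0]]}}

```text
time: 8.38
ee_pos: [0.5406, 0.0043, 0.1793]
tcp_rot: [180.0, 0.0, -164.6]
wrist_force: [3.1, -0.9, 5.3]
opening: 0.0152
grasp_force: 26.2
```

To row units: 0.1 cm / 100 = 0.001, 0.05 cm / 100 = 0.0005.

Request:
{"op": "servo_tool", "data": {"moves": [[-0.0001,0.0005,0,0],[-0.0002,0.001,0,0],[-0.0002,0.001,0,0]]}}

```text
time: 8.63
ee_pos: [0.5403, 0.0053, 0.1793]
tcp_rot: [180.0, -0.0, -164.6]
wrist_force: [1.9, -1.9, 5.0]
opening: 0.0151
grasp_force: 26.2
```

To row units: 0.1 cm / 100 = 0.001, 0.05 cm / 100 = 0.0005.

Request:
{"op": "servo_tool", "data": {"moves": [[-0.0001,0.0005,0,0],[-0.0002,0.001,0,0],[-0.0002,0.001,0,0]]}}

```text
time: 8.88
ee_pos: [0.5401, 0.0062, 0.1793]
tcp_rot: [180.0, -0.0, -164.6]
wrist_force: [2.0, -3.1, 5.3]
opening: 0.0156
grasp_force: 26.3
```

To row units: 0.1 cm / 100 = 0.001, 0.05 cm / 100 = 0.0005.

Request:
{"op": "servo_tool", "data": {"moves": [[-0.0001,0.0005,0,0],[-0.0002,0.001,0,0],[-0.0002,0.001,0,0]]}}

```text
time: 9.13
ee_pos: [0.5398, 0.0071, 0.1793]
tcp_rot: [-180.0, -0.0, -164.6]
wrist_force: [2.7, -3.1, 5.4]
opening: 0.0156
grasp_force: 26.3
```

To row units: 0.1 cm / 100 = 0.001, 0.05 cm / 100 = 0.0005.

Request:
{"op": "servo_tool", "data": {"moves": [[-0.0001,0.0005,0,0],[-0.0003,0.001,0,0],[-0.0003,0.001,0,0]]}}

```text
time: 9.38
ee_pos: [0.5397, 0.0074, 0.1793]
tcp_rot: [-179.9, -0.0, -164.6]
wrist_force: [2.4, -6.7, 4.5]
opening: 0.0157
grasp_force: 26.2
```

To row units: 0.05 cm / 100 = 0.0005, -0.01 cm / 100 = -0.0001.

Request:
{"op": "servo_tool", "data": {"moves": [[-0.0001,0.0005,0,0],[-0.0001,0.0005,0,0],[-0.0001,0.0005,0,0]]}}

```text
time: 9.63
ee_pos: [0.5397, 0.0075, 0.1793]
tcp_rot: [-179.9, -0.0, -164.6]
wrist_force: [4.3, -8.9, 4.1]
opening: 0.0154
grasp_force: 26.2
```

Contact is clear: the nose meets the stop at TCP y ≈ 0.0074. Drawing back 5 mm.

To row units: -0.6 cm / 100 = -0.006, 0.15 cm / 100 = 0.0015.

Request:
{"op": "servo_tool", "data": {"moves": [[0.0005,-0.002,0,0],[0.001,-0.004,0,0],[0.0015,-0.006,0,0],[0.0015,-0.006,0,0],[0.0015,-0.006,0,0]]}}

```text
time: 10.05
ee_pos: [0.5408, 0.0034, 0.1793]
tcp_rot: [179.9, 0.0, -164.5]
wrist_force: [1.7, 1.1, 5.2]
opening: 0.0156
grasp_force: 26.3
```

```bash
python3 - <<'E'
from h import *
o=get_obs();P=cam('wrist',o);print(o['ee_pos'],o['wrist_force'],o['torque'])
im={n:camera(n)[:,:,::-1].copy() for n in('wrist','scene','side')}
for n in im:print(n,[(x[0],x[1]) for x in red(im[n]) if x[0][4]<2000])
cv2.imwrite('pics/w4.png',im['wrist'])
c=np.array([.5437,-.0478])-0.0013*np.array([.965,.262]);th=np.radians(15.2)
Rm=np.array([[np.cos(th),np.sin(th)],[-np.sin(th),np.cos(th)]])
u=max((x for x in red(im['wrist']) if abs(x[1][0]-254)<30),key=lambda x:x[0][4])[1]
for z in(.191,.193,.194):print(z,Rm@(plane(P,u,z)-c))
E
```

```text
[0.54084614 0.00338573 0.17930614] [1.69366389 1.13573204 5.24076727] [ 0.32833395 -0.43338128 -0.03110315]
wrist [(array([ 238,  248,   34,   40, 1281], dtype=int32), array([254.58, 268.16])), (array([480, 307,  32,  58, 940], dtype=int32), array([498.06, 330.3 ]))]
scene [(array([257, 169,   4,   5,  17], dtype=int32), array([258.59, 171.35])), (array([365, 192,  20,  27, 366], dtype=int32), array([373.3 , 204.21])), (array([350, 235,  24,  18, 141], dtype=int32), array([361.26, 243.12]))]
side [(array([218, 141,  14,  27, 226], dtype=int32), array([224.49, 154.34])), (array([266, 160,  17,  14,  97], dtype=int32), array([273.52, 166.32]))]
0.191 [0.01443408 0.04979827]
0.193 [0.013137   0.04978666]
0.194 [0.01248846 0.04978085]
```

To row units: -2.36 cm / 100 = -0.0236, -1.12 cm / 100 = -0.0112.

Request:
{"op": "servo_tool", "data": {"moves": [[0.0002,-0.0008,0,0],[-0.0022,-0.0015,-0.0004,0],[-0.0045,-0.0021,-0.001,0],[-0.008,-0.003,-0.0022,0],[-0.0114,-0.0039,-0.0034,0],[-0.0146,-0.0048,-0.005,0],[-0.0178,-0.0057,-0.0068,0],[-0.0208,-0.0065,-0.009,0],[-0.0236,-0.0073,-0.0112,0],[-0.0236,-0.0073,-0.0112,0],[-0.0236,-0.0073,-0.0112,0]]}}

```text
time: 11.12
ee_pos: [0.5168, -0.004, 0.1678]
tcp_rot: [179.9, -0.1, -164.5]
wrist_force: [-1.0, 3.1, 4.1]
opening: 0.0155
grasp_force: 26.7
```

To row units: -0.36 cm / 100 = -0.0036, -0.34 cm / 100 = -0.0034.

Request:
{"op": "servo_tool", "data": {"moves": [[-0.0018,-0.0005,-0.0017,0],[-0.0036,-0.001,-0.0034,0],[-0.0036,-0.001,-0.0034,0]]}}

```text
time: 11.37
ee_pos: [0.5136, -0.0053, 0.1647]
tcp_rot: [180.0, 0.0, -164.6]
wrist_force: [0.1, 3.2, 4.9]
opening: 0.0152
grasp_force: 27.1
```

To row units: -0.15 cm / 100 = -0.0015, -0.13 cm / 100 = -0.0013.

Request:
{"op": "servo_tool", "data": {"moves": [[-0.0007,-0.0002,-0.0007,0],[-0.0013,-0.0004,-0.0015,0],[-0.0013,-0.0004,-0.0015,0]]}}

```text
time: 11.62
ee_pos: [0.5124, -0.0057, 0.1634]
tcp_rot: [180.0, 0.0, -164.6]
wrist_force: [-0.0, 2.7, 6.0]
opening: 0.0156
grasp_force: 27.5
```

Request:
{"op": "servo_tool", "data": {"moves": [[-0.0006,-0.0002,-0.0007,0],[-0.0013,-0.0003,-0.0015,0],[-0.0013,-0.0003,-0.0015,0]]}}

```text
time: 11.87
ee_pos: [0.5111, -0.006, 0.162]
tcp_rot: [180.0, 0.0, -164.6]
wrist_force: [-0.5, 2.6, 6.3]
opening: 0.0154
grasp_force: 27.6
```

To row units: -0.15 cm / 100 = -0.0015, -0.13 cm / 100 = -0.0013.

Request:
{"op": "servo_tool", "data": {"moves": [[-0.0007,-0.0002,-0.0007,0],[-0.0013,-0.0003,-0.0015,0],[-0.0013,-0.0003,-0.0015,0]]}}

```text
time: 12.12
ee_pos: [0.5098, -0.0064, 0.1604]
tcp_rot: [180.0, 0.0, -164.6]
wrist_force: [-0.4, 1.4, 6.6]
opening: 0.0154
grasp_force: 27.8
```

To row units: -0.33 cm / 100 = -0.0033, -0.22 cm / 100 = -0.0022.

Request:
{"op": "servo_tool", "data": {"moves": [[-0.0006,-0.0002,-0.0008,0],[-0.0011,-0.0003,-0.0016,0],[-0.0017,-0.0004,-0.0025,0],[-0.0022,-0.0006,-0.0033,0],[-0.0022,-0.0006,-0.0033,0]]}}

```text
time: 12.53
ee_pos: [0.5075, -0.007, 0.1571]
tcp_rot: [180.0, -0.0, -164.6]
wrist_force: [-1.3, 2.1, 6.3]
opening: 0.0155
grasp_force: 28.3
```

Request:
{"op": "servo_tool", "data": {"moves": [[-0.0012,-0.0003,-0.0021,0],[-0.0024,-0.0007,-0.0043,0],[-0.0034,-0.0009,-0.0066,0],[-0.0043,-0.0012,-0.0089,0],[-0.0043,-0.0012,-0.0089,0]]}}

```text
time: 12.95
ee_pos: [0.5026, -0.0083, 0.1478]
tcp_rot: [180.0, -0.1, -164.6]
wrist_force: [-3.5, 2.2, 5.0]
opening: 0.0158
grasp_force: 29.7
```

To row units: -0.7 cm / 100 = -0.007, -0.06 cm / 100 = -0.0006.

Request:
{"op": "servo_tool", "data": {"moves": [[-0.0008,-0.0002,-0.0018,0],[-0.0014,-0.0004,-0.0036,0],[-0.0019,-0.0005,-0.0054,0],[-0.0023,-0.0006,-0.007,0],[-0.0023,-0.0006,-0.007,0]]}}

```text
time: 13.37
ee_pos: [0.5003, -0.009, 0.1408]
tcp_rot: [180.0, -0.1, -164.6]
wrist_force: [-4.2, 0.8, 5.0]
opening: 0.0156
grasp_force: 31.1
```

To row units: -0.3 cm / 100 = -0.003, -0.2 cm / 100 = -0.002.

Request:
{"op": "servo_tool", "data": {"moves": [[-0.0003,-0.0001,-0.001,0],[-0.0006,-0.0002,-0.002,0],[-0.0008,-0.0002,-0.003,0],[-0.0008,-0.0002,-0.003,0]]}}

```text
time: 13.7
ee_pos: [0.4995, -0.0091, 0.138]
tcp_rot: [180.0, -0.1, -164.6]
wrist_force: [-3.3, 2.0, 5.7]
opening: 0.015
grasp_force: 31.7
```

To row units: -0.12 cm / 100 = -0.0012, -0.06 cm / 100 = -0.0006.

Request:
{"op": "servo_tool", "data": {"moves": [[-0.0001,0,-0.0006,0],[-0.0002,0,-0.0012,0],[-0.0002,0,-0.0012,0]]}}

```text
time: 13.95
ee_pos: [0.4993, -0.0092, 0.1368]
tcp_rot: [180.0, -0.1, -164.6]
wrist_force: [-4.3, 0.5, 7.2]
opening: 0.0155
grasp_force: 32.0
```

To row units: -0.08 cm / 100 = -0.0008, -0.05 cm / 100 = -0.0005.

Request:
{"op": "servo_tool", "data": {"moves": [[0,0,-0.0005,0],[0,0,-0.0008,0],[0,0,-0.0008,0]]}}

```text
time: 14.2
ee_pos: [0.4992, -0.0093, 0.136]
tcp_rot: [180.0, -0.1, -164.6]
wrist_force: [-4.6, 0.9, 8.1]
opening: 0.0154
grasp_force: 32.3
```

Request:
{"op": "servo_tool", "data": {"moves": [[0,0,-0.0004,0],[0,0,-0.0007,0],[0,0,-0.0007,0]]}}

```text
time: 14.45
ee_pos: [0.4991, -0.0093, 0.1353]
tcp_rot: [180.0, -0.1, -164.6]
wrist_force: [-4.8, 0.5, 8.8]
opening: 0.0154
grasp_force: 32.5
```

Request:
{"op": "servo_tool", "data": {"moves": [[0,0,0,0],[0,0,0,0],[0,0,0,0],[0,0,0,0],[0,0,0,0],[0,0,0,0]], "claw": 0.5}}

```text
time: 14.95
ee_pos: [0.5001, -0.0092, 0.1351]
tcp_rot: [180.0, -0.0, -164.6]
wrist_force: [-0.6, 0.5, 0.8]
opening: 0.0426
grasp_force: 0.0
```

```bash
python3 - <<'E'
from h import *
o=get_obs();P=cam('wrist',o);print(o['ee_pos'],o['wrist_force'],o['opening'])
im=camera('wrist')[:,:,::-1].copy();cv2.imwrite('pics/w5.png',im)
print([(x[0],x[1]) for x in red(im)])
c=np.array([.5437,-.0478])-0.0013*np.array([.965,.262]);th=np.radians(15.2)
Rm=np.array([[np.cos(th),-np.sin(th)],[np.sin(th),np.cos(th)]])
for a in(1.2,1.3,1.4,1.45,1.5):
    X=np.append(Rm@[.02-.05*np.sin(a),.049]+c,.144+.05*np.cos(a));print(a,proj(P,X))
E
```

```text
[ 0.50006674 -0.00923883  0.13510933] [-0.58192922  0.54964776  0.80576563] 0.0426260803177859
[(array([ 238,  265,   35,   41, 1360], dtype=int32), array([255.36, 285.2 ])), (array([499, 361,  13,  23, 233], dtype=int32), array([506.17, 371.1 ]))]
1.2 [256.05504318 289.71970272]
1.3 [256.0158309  280.67401154]
1.4 [255.97167413 272.81558061]
1.45 [255.94807974 269.337186  ]
1.5 [255.92364646 266.15856896]
```

View pics/w5.png

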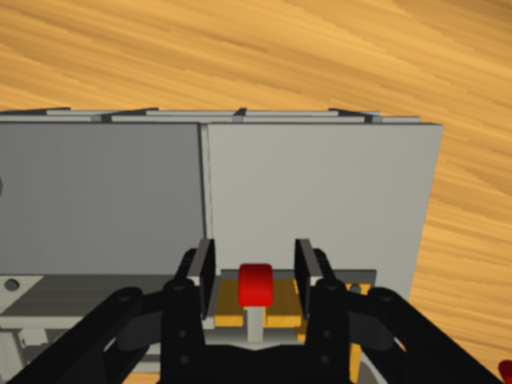

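The fingers are open around the knob at (255,285), and the handle is down between the brass cheeks. The knob sits lower in the picture than predicted for 1.45 rad, so it may have slipped up in the pads. I'll lift and triangulate.

To row units: 8 cm / 100 = 0.08, 7 cm / 100 = 0.07.

Request:
{"op": "servo_tool", "data": {"moves": [[0,0,0.01,0],[0,0,0.03,0],[0,0,0.05,0],[0,0,0.07,0],[0,0,0.08,0],[0,0,0.08,0],[0,0,0.08,0]]}}

```text
time: 15.58
ee_pos: [0.5004, -0.0092, 0.2154]
tcp_rot: [-180.0, 0.0, -164.6]
wrist_force: [-0.7, 0.1, -0.4]
opening: 0.0429
grasp_force: 0.0
```

```bash
python3 - <<'E'
from h import *
o=get_obs();P=cam('wrist',o);print(o['ee_pos'],o['wrist_force'])
P0=cam('wrist',dict(ee_pos=np.array([.50007,-.00924,.13511]),tcp_rot=[180,0,-164.6]))
im={n:camera(n)[:,:,::-1].copy() for n in('wrist','scene','side')}
for n in im:
    cv2.imwrite(f'pics/{n}6.png',im[n]);print(n,[(x[0],x[1]) for x in red(im[n])])
u=[x[1] for x in red(im['wrist']) if abs(x[1][0]-254)<40][0]
k=tri([P0,P],[(255.4,285.2),u]);print(k)
c=np.array([.5437,-.0478])-0.0013*np.array([.965,.262]);th=np.radians(15.2)
Rm=np.array([[np.cos(th),-np.sin(th)],[np.sin(th),np.cos(th)]]);print(Rm.T@(k[:2]-c))
for a in(1.2,1.3,1.4,1.45,1.5):
    X=np.append(Rm@[.02-.05*np.sin(a),.049]+c,.144+.05*np.cos(a));print(a,proj(P,X),proj(cam('side'),X))
w=im['wrist'];cv2.imwrite('pics/w6c.png',cv2.resize(w[90:330,130:450],(800,600)))
E
```

```text
[ 0.50038519 -0.00923033  0.2153512 ] [-0.69498563  0.12012707 -0.35223911]
wrist [(array([244, 205,  23,  26, 529], dtype=int32), array([255.04, 217.25])), (array([457, 314,  41,  54, 925], dtype=int32), array([476.93, 339.68]))]
scene [(array([255, 170,   3,   3,   7], dtype=int32), array([256.  , 171.29])), (array([365, 192,  19,  27, 359], dtype=int32), array([373.38, 204.08])), (array([350, 235,  24,  18, 139], dtype=int32), array([361.2 , 243.11]))]
side [(array([232, 141,   7,  26,  95], dtype=int32), array([235.11, 151.03])), (array([266, 160,  17,  14,  98], dtype=int32), array([273.56, 166.32])), (array([224, 191,   5,   6,  27], dtype=int32), array([226.07, 193.59]))]
[ 0.50388897 -0.00817182  0.15888354]
[-0.0267283   0.04867963]
1.2 [255.52911758 219.19674773] [225.42244632 192.68823907]
1.3 [255.51517151 214.61999983] [224.90571206 194.35908116]
1.4 [255.49770461 210.73783613] [224.5758766  196.03261369]
1.45 [255.48778443 209.06140393] [224.48181057 196.86488628]
1.5 [255.477146   207.56188381] [224.43512295 197.69127163]
```

View pics/w6c.png

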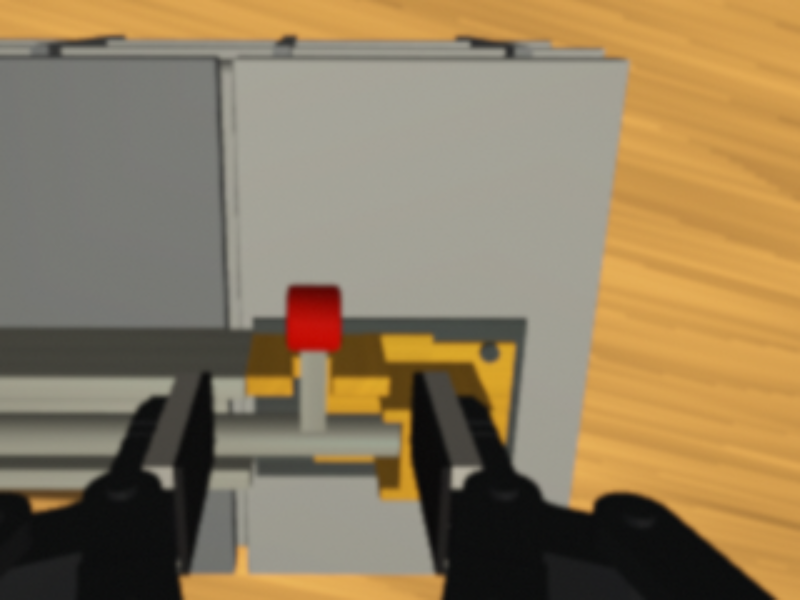

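The stalk is centred in the notch: the gap is at x 293–330 in the crop and the stalk at about 302–325. The knob at z ≈ 0.159 means only about 1.25 rad, so the handle is not fully down. I'll shut the fingers and press it gently from above.

To row units: -3.8 cm / 100 = -0.038, -3.5 cm / 100 = -0.035.

Request:
{"op": "servo_tool", "data": {"moves": [[0.001,0.001,-0.005,0],[0.002,0.001,-0.01,0],[0.002,0.001,-0.02,0],[0.002,0.001,-0.03,0],[0.002,0.001,-0.035,0],[0.002,0.001,-0.038,0],[0.002,0.001,-0.038,0],[0.002,0.001,-0.038,0],[0.002,0.001,-0.038,0],[0.002,0.001,-0.038,0]], "claw": 1}}

```text
time: 16.57
ee_pos: [0.5024, -0.0082, 0.1778]
tcp_rot: [-180.0, 0.0, -164.6]
wrist_force: [-0.1, 0.9, 1.3]
opening: 0.0001
grasp_force: 0.0
```

To row units: -0.5 cm / 100 = -0.005, -0.3 cm / 100 = -0.003.

Request:
{"op": "servo_tool", "data": {"moves": [[0,0,-0.0015,0],[0,0,-0.003,0],[0,0,-0.005,0],[0,0,-0.005,0]]}}

```text
time: 16.9
ee_pos: [0.502, -0.0082, 0.1718]
tcp_rot: [180.0, -0.0, -164.6]
wrist_force: [0.1, -0.4, -0.2]
opening: -0.0
grasp_force: 0.0
```

To row units: -0.3 cm / 100 = -0.003, -0.2 cm / 100 = -0.002.

Request:
{"op": "servo_tool", "data": {"moves": [[-0.0002,0,-0.001,0],[-0.0005,-0.0001,-0.002,0],[-0.0005,-0.0001,-0.003,0],[-0.0005,-0.0001,-0.003,0]]}}

```text
time: 17.23
ee_pos: [0.5015, -0.0083, 0.1691]
tcp_rot: [180.0, -0.0, -164.6]
wrist_force: [0.7, 0.3, -0.2]
opening: 0.0001
grasp_force: 0.0
```

Request:
{"op": "servo_tool", "data": {"moves": [[-0.0002,0,-0.001,0],[-0.0005,-0.0001,-0.002,0],[-0.0007,-0.0002,-0.003,0],[-0.0007,-0.0002,-0.003,0]]}}

```text
time: 17.57
ee_pos: [0.5007, -0.0086, 0.1662]
tcp_rot: [180.0, -0.0, -164.6]
wrist_force: [-1.0, -0.0, 0.2]
opening: 0.0004
grasp_force: 0.3
```

To row units: -0.2 cm / 100 = -0.002, -0.1 cm / 100 = -0.001.

Request:
{"op": "servo_tool", "data": {"moves": [[-0.0002,0,-0.001,0],[-0.0005,-0.0001,-0.002,0],[-0.0005,-0.0001,-0.002,0]]}}

```text
time: 17.82
ee_pos: [0.5003, -0.0087, 0.1641]
tcp_rot: [180.0, -0.0, -164.6]
wrist_force: [-1.2, -0.2, 0.9]
opening: 0.0001
grasp_force: 0.5
```

To row units: -0.15 cm / 100 = -0.0015, -0.1 cm / 100 = -0.001.

Request:
{"op": "servo_tool", "data": {"moves": [[0,0,-0.0005,0],[-0.0002,0,-0.001,0],[-0.0002,0,-0.0015,0],[-0.0002,0,-0.0015,0]]}}

```text
time: 18.15
ee_pos: [0.5002, -0.0086, 0.1627]
tcp_rot: [-180.0, -0.0, -164.6]
wrist_force: [-1.7, -0.1, 0.7]
opening: 0.0001
grasp_force: 0.5
```

Request:
{"op": "servo_tool", "data": {"moves": [[0,0,-0.0005,0],[-0.0002,0,-0.001,0],[-0.0002,0,-0.001,0]]}}

```text
time: 18.4
ee_pos: [0.5, -0.0087, 0.1617]
tcp_rot: [-180.0, -0.0, -164.6]
wrist_force: [-0.4, -0.2, 1.2]
opening: 0.0003
grasp_force: 0.5
```

To row units: -0.1 cm / 100 = -0.001, -0.05 cm / 100 = -0.0005.

Request:
{"op": "servo_tool", "data": {"moves": [[0,0,-0.0005,0],[-0.0001,0,-0.001,0],[-0.0001,0,-0.001,0]]}}

```text
time: 18.65
ee_pos: [0.4999, -0.0086, 0.1607]
tcp_rot: [-180.0, -0.0, -164.6]
wrist_force: [-1.6, 0.0, 0.2]
opening: 0.0
grasp_force: 0.5
```

To row units: -0.06 cm / 100 = -0.0006, -0.05 cm / 100 = -0.0005.

Request:
{"op": "servo_tool", "data": {"moves": [[0,0,-0.0005,0],[0,0,-0.0006,0],[0,0,-0.0006,0]]}}

```text
time: 18.9
ee_pos: [0.4999, -0.0086, 0.1601]
tcp_rot: [180.0, -0.0, -164.6]
wrist_force: [-1.0, 0.3, 1.2]
opening: -0.0001
grasp_force: 0.4
```

To row units: -0.08 cm / 100 = -0.0008, -0.05 cm / 100 = -0.0005.

Request:
{"op": "servo_tool", "data": {"moves": [[0,0,-0.0005,0],[0,0,-0.0008,0],[0,0,-0.0008,0]]}}

```text
time: 19.15
ee_pos: [0.4999, -0.0086, 0.1594]
tcp_rot: [180.0, -0.0, -164.6]
wrist_force: [-1.5, -0.2, 1.3]
opening: -0.0001
grasp_force: 1.1
```

To row units: -0.08 cm / 100 = -0.0008, -0.05 cm / 100 = -0.0005.

Request:
{"op": "servo_tool", "data": {"moves": [[0,0,-0.0005,0],[0,0,-0.0008,0],[0,0,-0.0008,0]]}}

```text
time: 19.4
ee_pos: [0.4998, -0.0087, 0.1589]
tcp_rot: [-180.0, -0.0, -164.6]
wrist_force: [-3.3, -1.5, 4.7]
opening: 0.0003
grasp_force: 2.5
```

The force rise shows the floor has been reached. Lifting away to check.

To row units: 6 cm / 100 = 0.06, 5.5 cm / 100 = 0.055.

Request:
{"op": "servo_tool", "data": {"moves": [[0,0,0.005,0],[0,0,0.02,0],[0,0,0.04,0],[0,0,0.055,0],[0,0,0.06,0],[0,0,0.06,0],[0,0,0.06,0]]}}

```text
time: 19.98
ee_pos: [0.5001, -0.0086, 0.218]
tcp_rot: [180.0, -0.0, -164.6]
wrist_force: [0.4, -0.4, -0.2]
opening: 0.0001
grasp_force: 0.0
```

```bash
python3 - <<'E'
from h import *
o=get_obs();P=cam('wrist',o);print(o['time'],o['ee_pos'],o['wrist_force'])
im={n:camera(n)[:,:,::-1].copy() for n in('wrist','scene','side')}
for n in im:
    cv2.imwrite(f'pics/{n}7.png',im[n]);print(n,[(x[0],x[1]) for x in red(im[n])])
c=np.array([.5437,-.0478])-0.0013*np.array([.965,.262]);th=np.radians(15.2)
Rm=np.array([[np.cos(th),-np.sin(th)],[np.sin(th),np.cos(th)]])
for a in(1.2,1.25,1.3,1.4,1.45,1.5):
    X=np.append(Rm@[.02-.05*np.sin(a),.049]+c,.144+.05*np.cos(a));print(a,proj(P,X),proj(cam('side'),X))
w=im['wrist'];cv2.imwrite('pics/w7c.png',cv2.resize(w[90:330,130:450],(800,600)))
E
```

```text
19.9833 [ 0.50005075 -0.00856641  0.21800776] [ 0.35964529 -0.38518991 -0.23968204]
wrist [(array([244, 198,  21,  25, 473], dtype=int32), array([254.1 , 209.94])), (array([455, 313,  41,  54, 918], dtype=int32), array([475.05, 338.55]))]
scene [(array([255, 172,   3,   3,   7], dtype=int32), array([255.86, 172.71])), (array([365, 192,  20,  27, 366], dtype=int32), array([373.45, 204.09])), (array([350, 235,  24,  18, 137], dtype=int32), array([361.12, 243.05]))]
side [(array([229, 140,  10,  28, 149], dtype=int32), array([233.89, 153.68])), (array([266, 160,  17,  14,  98], dtype=int32), array([273.56, 166.32])), (array([223, 194,   6,   6,  28], dtype=int32), array([225.32, 196.5 ]))]
1.2 [254.49037996 217.96711502] [225.42244632 192.68823907]
1.25 [254.49229424 215.63447173] [225.14093616 193.52221573]
1.3 [254.49345602 213.47062319] [224.90571206 194.35908116]
1.4 [254.49359169 209.65958482] [224.5758766  196.03261369]
1.45 [254.49260653 208.01523394] [224.48181057 196.86488628]
1.5 [254.49095011 206.54547814] [224.43512295 197.69127163]
```

View pics/w7c.png

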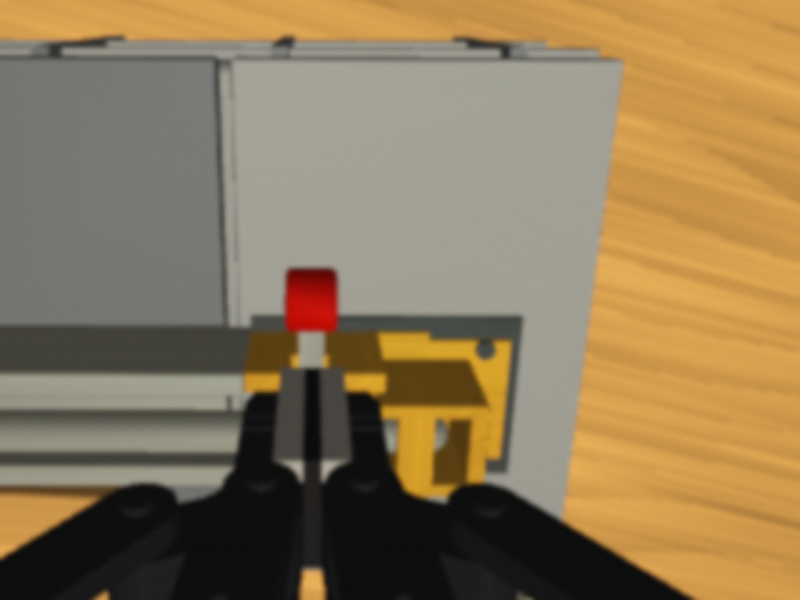

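The side view gives about 1.43 rad and the wrist view about 1.39. The tip height at contact also matches the notch floor, and the robot is clear. Handing in.

```bash
python3 -c "
from workcell import *
print(job_done())"
```

```text
the job is handed in; nothing more can be done
None
```

The bolt is across and its handle is down on the floor of the notch (about 1.4 rad by camera, with the floor felt at about 5 N at the fingertips), released with the arm clear; I handed the job in at about 20 s, and no verdict came back.

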